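# Seat a bearing ring and snap the toggle clamp shut

## Task

One of the two clamping fixtures on the bench has a steel bearing ring lying in its lane. With the fingertips, push that ring along the lane until it is fully home against the end stop, then push that fixture's clamp handle over and down past its dead point until it snaps into lock and the clamp bar bears on the ring. Only push: do not lift or carry the ring, leave the empty fixture's clamp open, and leave everything else on the bench where it is.

Things in the scene. Friction and masses are not known exactly. Their poses are not given: they have to be found in the camera images.
- fixture: fixture that holds the ring: steel plate 260 x 96 x 12 mm bolted to the bench, place and yaw vary. Origin on the bench surface under the plate; z up; plate spans x -150..110, y -48..48 mm. Ring lane on the -x side, facing the robot; toggle clamp behind it, about x -25..27, y +-21, up to z 58 mm, its handle moving in the plane y = 0 to the +x side
- lane_home (a point): point on the fixture's lane floor (x -65, y 0, z 12 mm) where the ring's centre is when home, touching the end stop. Lane: between two rails (inner faces y = +-34, tops z 24 mm, x -150..-33), open at its -x end, closed at +x by an upright end stop (face x = -33, top z 28 mm). The ring is pushed towards the fixture's +x
- ring: loose plain steel bearing ring, 64 mm outside, 44 mm inside, 22 mm high, about 0.3 kg, lying flat in the lane 25 to 45 mm short of home. Origin at the centre of its underside; top 34 mm above the bench
- handle (a joint): clamp handle of the fixture with the ring (rad). 0 = open, handle rises towards the fixture's +x at 65 degrees above level; grows as it is pushed over to +x and down; 1.05 = locked, 5 degrees above level. A spring resists up to the dead point near 0.7 (about 8 N at the grip at first, falling to nothing), then it snaps by itself to the locked stop and stays. Left short of that it springs back open
- handle_hinge (a point): hinge of that handle, x = 10, y = 0, z = 48 mm in the fixture's frame, axis along the fixture's y. The handle is straight, 106 mm long from here; its black grip, 24 mm wide (y) and 12 mm thick, runs from 38 to 106 mm from the hinge. Open, its end is about 145 mm above the bench
- handle_pad (a point): middle of the upper face of that handle's grip, 80 mm from the hinge along the handle and 6 mm above its centre line; a good place to push. Moves with the handle: open at x = 38, z = 123 mm in the fixture's frame, locked at x = 89, z = 61 mm
- bar: clamp bar of the same fixture, linked to the handle; origin on its hinge at x = -12, z = 48 mm. Clamp open: stands nearly upright (top about 110 mm above the bench, x -40..0 mm) with a cross shoe 66 mm wide (y). As the handle closes it swings down to -x and the shoe lies across the ring at home
- idle_fixture: the other, empty fixture, same shape and frame as the first; which side of the bench each stands on changes
- idle_handle (a joint): clamp handle of the empty fixture, same values; stays open (0)
- spare_ring: bystander: loose ring like the one in the fixture, lying on the bench between the fixtures; origin centre of underside
- big_ring: bystander: loose steel ring 100 mm outside, 30 mm high, on the bench between the fixtures; origin centre of underside
- mandrel: bystander: standing stepped steel plug, 42 mm wide foot, 70 mm high, left of the fixtures (+y); origin centre of underside
- oil_bottle: bystander: standing bottle 56 mm wide, 150 mm high, at the left rear; origin centre of underside
- spanner: bystander: spanner lying on the bench at the right (-y); origin under its middle
- pin_cup: bystander: steel cup 70 mm wide, 70 mm high, at the right rear; origin centre of underside

How it is judged (in metres and radians):
On the way, in this order (a step that is already met when the one before it is completed fails the run):
1. the ring is pushed home against the end stop while the clamp is still open (x of ring in the frame of fixture above -0.068 m and value of joint handle below 0.3 rad), for 0.2 s.
2. the handle is pushed past its dead point and has snapped into lock (value of joint handle above 1 rad), for 0.2 s.
At the end, for the whole second after the job is handed in: the ring lies flat in the lane within 3 mm of the end stop, the handle of its fixture is locked (joint above 1.0 rad), the clamp bar's shoe presses on the ring (over 1 N), and the empty fixture's handle is still open (below 0.2 rad) (x of ring in the frame of fixture between -0.068 and -0.06 m and z of ring in the frame of fixture between 0.009 and 0.015 m and value of joint handle above 1 rad and contact force between bar and ring above 1 N and value of joint idle_handle below 0.2 rad and linear speed of ring below 0.01 m/s); the robot touches nothing.
It fails at once if the ring is lifted more than 6 mm off the lane floor or tipped more than 0.2 rad (height (world z) of ring above 0.018 m or angle between ring's own z axis and vertical above 0.2 rad).
It fails at once if the empty fixture's handle is pushed more than 0.4 rad (value of joint idle_handle above 0.4 rad).
It fails at once if a bystander is moved more than 20 mm (distance of any of spare_ring, big_ring, mandrel, oil_bottle, spanner, pin_cup from where it was at the start of the episode above 0.02 m).
It also fails if it takes over 48 s, if anything falls off the work surface, if the arm or the gripper's body presses on something with over 40 N, if the wrist force passes 120 N, or if a joint passes its speed limit or range.

## Robot

A 7-joint arm with a two-finger parallel gripper is mounted at the origin on the work surface. World frame = base frame: x ahead of the robot, y to its left, z up, the work surface at z = 0. Lengths are in m, angles in degrees, forces in N, time in s.
With the tool pointing down it reaches from about 0.425 to 0.875 m from the base axis. Payload 4.7 kg.
Tool frame: the origin (TCP) lies on the centre line of the jaws, within the pads' length; the fingertips stand 8 mm ahead of it and the grasp point (between the pads) lies 11 mm behind it; z points along the fingers, y is the direction in which the jaws open and shut (so a half turn about z gives the same grasp; the last joint's range is limited). The gripper opens to 87 mm and grips with 3 to 60 N. Pads are 19 mm wide; open, the fingers measure 117 mm over their backs; the gripper's body (75 mm by 190 mm) begins 51 mm behind the grasp point.
Start: joints at [-62.79, 18.392, -4.016, 83.108, 1.295, 78.541, -3.26], TCP at [0.289, 0.582, 0.231] pointing down, gripper open.
Joint ranges: [-163.93, 163.93], [-17.29, 119.83], [-79.2, 71.16], [3.27, 140.29], [-89.18, 269.18], [5.43, 117.66], [-154.24, 154.24]. Speed limits (degrees/s): [147.25, 147.25, 180, 180, 180, 180, 180].

## Interface

Orientations are given as [roll, pitch, yaw] about the fixed x, y, z axes, in that order (R = Rz(yaw) Ry(pitch) Rx(roll)).
In Python, from cell import env gives the robot as it stands. The module is installed in compiled form; this text tells all that it offers.
- The arm moves only by the tool move_arm, never from a script. Its argument "steps" is a list of rows, each a list of 2 entries, a list of its own where there are three numbers: the shift along the tool's x, y, z in m, then the turn about the tool's z in rad. A call has 1 to 20 rows; each row is the pose to reach, as a shift and turn from the pose commanded when the call began, along the tool's axes at that moment; what a row does not reach only later rows make up. A row lasts 1/8 s, in which the tool goes at most 62.5 mm and 10.7 degrees, less where a joint would pass 70% of its speed; a pose out of reach is approached as far as the arm can. A call with a gripper value outside its range is refused whole. "hand" is the closure, from -1 (fully open) to 1 (shut), set as the call begins (left out, the last holds). The fingers move at their own pace and stop on an object; "squeeze" is the grip in N (left out, the last holds). Time passes only in rows, so rows that repeat a pose let the fingers close. It gives the time, the measured TCP pose, the force and the opening at its end, in the units of the state.
- env.get_obs(): the state, without advancing time (a new reading comes with each control period).
- env.read_camera(name): name is "side" or "top" or "wrist"; returns (picture, depth): 420x560x3 uint8, red, green, blue; 420x560 float32, m along the optical axis (not along the pixel's ray), 0 where there is no reading.
- env.calibration(name): a dict with "intrinsics" (3x3 intrinsics, pixels), "position" and "orientation" of the camera in the world; the wrist camera has in their place "mount" (4x4, takes a point from camera to tool coordinates, whose origin is the TCP and whose axes are the flange's). Camera axes: x right, y up, looking along -z (the intrinsics and any distortion apply to the point x, -y, -z); pixel columns grow to the right and rows downward; lengths in m; the calibration is good to about 2 mm. A picture is of the moment at which its call begins: read the wrist's pose just before it. calibration takes no time and is no camera call.
- env.sign_off(): hands the job in, once; it reports no verdict.
Trained networks look in the newest picture that a camera, given by its name, has taken for a name from the list of things; names that differ only in an ending like _2 or _b are one class to them, and where a whole thing is asked for, a point or a joint stands for the part that bears it (a point fixed in the world has none). Each returns a list of dicts, best first, with "conf" (0 to 1); they miss things now and then, are a little off and sometimes report something else, mostly with a low value. They report only what shows in the picture. A call takes as long as a camera call.
- env.cut_out(camera, query): "region" (420x560 bool, what is visible of it) and "uv" ([column, row] in pixels, amid what is visible of it).
The state is a dict: "time_s": time; "qpos": joint angles; "joint_velocities": joint speeds; "effort": joint torques, N m; "tool_pos": TCP position; "tool_rot": TCP orientation; "force": force on the tool from outside, world axes, zero at the start; "wrist_torque": the same for the moment, N m; "grip_width": finger opening in m.
Only numpy, scipy, OpenCV 4.12 (cv2) and the standard library are available. Lean on these libraries where they do the work, as an engineer would, in place of code of your own. Each camera call takes 0.05 s, during which the arm holds its last target. There are 200 camera calls.

## Working session

There is one attempt and no reset: what is moved stays moved. The work goes in short steps, Python scripts to look and compute and a tool call to move; the robot and the scene stay as the last step left them, time stands still between calls to the robot, and variables do not carry over. Pictures are saved under pics/ and viewed, about 8 in all and at most 12, crops included, and the job is handed in when it is done.

Besides the shell and the picture viewer there is one more tool, called after "Call:" as name([rows], argument=value, ...), one row to a line, values as JSON. move_arm: Moves the arm, as the interface text tells. Its arguments: {"type":"object","properties":{"steps":{"type":"array"},"hand":{"type":"number"},"squeeze":{"type":"number"}},"required":["steps"]}

```bash
mkdir -p pics; cat > h.py <<'E'
import numpy as np, cv2
from cell import env
from scipy.spatial.transform import Rotation as R
def cam(name):
    c=env.calibration(name); K=np.array(c["intrinsics"])
    if "mount" in c:
        o=env.get_obs(); T=np.eye(4); T[:3,:3]=R.from_euler('xyz',o["tool_rot"],degrees=True).as_matrix(); T[:3,3]=o["tool_pos"]
        return K,T@np.array(c["mount"])
    T=np.eye(4); T[:3,3]=c["position"]; q=np.array(c["orientation"])
    T[:3,:3]=q if q.shape==(3,3) else R.from_euler('xyz',q,degrees=True).as_matrix()
    return K,T
def cloud(K,T,D):
    v,u=np.mgrid[:D.shape[0],:D.shape[1]]
    P=np.stack([(u-K[0,2])/K[0,0]*D,-(v-K[1,2])/K[1,1]*D,-D],-1)
    return P@T[:3,:3].T+T[:3,3]
def proj(K,T,p):
    q=(np.atleast_2d(p)-T[:3,3])@T[:3,:3]; z=-q[:,2]
    return np.c_[K[0,0]*q[:,0]/z+K[0,2],K[1,1]*-q[:,1]/z+K[1,2]]
E
python3 - <<'E'
from h import *
print(env.get_obs()); 
for n in("top","side"):
    c=env.calibration(n); print(n,c)
    K,T=cam(n); I,D=env.read_camera(n); np.savez(f"{n}.npz",I=I,D=D,K=K,T=T)
    cv2.imwrite(f"pics/{n}0.png",I[...,::-1])
    P=cloud(K,T,D)
    for q in("ring","fixture","idle_fixture","handle","idle_handle","bar","spare_ring","big_ring","mandrel","oil_bottle","pin_cup","spanner"):
        for d in env.cut_out(n,q)[:3]:
            m=d["region"]&(D>0); print(n,q,round(d["conf"],2),np.round(d["uv"]),m.sum(),np.round(np.median(P[m],0),3),np.round(P[m].min(0),3),np.round(P[m].max(0),3))
E
```

```text
{'time_s': 0.0, 'qpos': array([-62.78990337,  18.43784639,  -4.01579264,  83.17574172,
         1.29431622,  78.54090864,  -3.25806496]), 'joint_velocities': array([-0.02734973, -0.02808019,  0.10529572,  0.022117  ,  0.0225302 ,
       -0.09471018, -0.00813677]), 'effort': array([-1.33203953e-04, -4.91287780e+01, -4.03677206e-01, -3.12541258e+01,
       -6.38577249e-02,  4.34627803e-02,  1.73637741e-04]), 'tool_pos': array([0.28883137, 0.58169233, 0.22946793]), 'tool_rot': array([-1.79890711e+02,  5.07620700e-03,  1.53601723e+02]), 'force': array([ 0.23165638, -0.59961719, -0.14014978]), 'wrist_torque': array([ 0.07093259, -0.00569408,  0.06284571]), 'grip_width': 0.08669183945370744}
top {'intrinsics': array([[490.52072648,   0.        , 275.24802984],
       [  0.        , 490.52072648, 209.75375451],
       [  0.        ,   0.        ,   1.        ]]), 'position': array([ 0.31561392, -0.0052037 ,  1.48052538]), 'orientation': array([  9.87367907,   0.75890126, -90.95363414])}
top ring 0.6 [372. 234.] 319 [ 0.468 -0.273  0.032] [ 0.435 -0.306  0.004] [ 0.502 -0.239  0.043]
top fix
[... 2588 characters left out ...]
13]
side mandrel 0.76 [275. 409.] 447 [0.495 0.452 0.034] [ 0.476  0.428 -0.003] [0.516 0.463 0.073]
side oil_bottle 0.82 [208. 371.] 1198 [0.635 0.42  0.097] [ 0.616  0.335 -0.002] [0.673 0.436 0.153]
side pin_cup 0.6 [275. 142.] 408 [ 0.649 -0.388  0.052] [ 0.599 -0.545 -0.001] [ 0.683 -0.226  0.146]
side pin_cup 0.25 [325. 173.] 217 [ 0.465 -0.277  0.031] [ 0.434 -0.318  0.01 ] [ 0.494 -0.238  0.039]
side spanner 0.65 [240. 273.] 367 [0.62  0.211 0.106] [ 0.59   0.091 -0.003] [0.683 0.22  0.146]
side spanner 0.53 [324. 151.] 249 [ 0.47  -0.449  0.006] [ 0.374 -0.477 -0.003] [ 0.549 -0.415  0.013]
side spanner 0.24 [277. 408.] 444 [0.495 0.452 0.035] [0.476 0.428 0.003] [0.516 0.463 0.073]
```

```bash
python3 - <<'E'
from h import *
from scipy.optimize import least_squares
Q=[]
for n in("top","side"):
    d=np.load(n+".npz"); P=cloud(d["K"],d["T"],d["D"])
    m=(d["D"]>0)&(P[...,0]>.37)&(P[...,0]<.70)&(P[...,1]>-.36)&(P[...,1]<-.14)
    z=P[...,2]
    print(n,"bench z",np.median(z[m&(z<.006)]), "plate z",np.median(z[m&(z>.007)&(z<.018)]))
    # plate outline: everything above ~7mm, largest component, below 40mm
    mm=(m&(z>.006)&(z<.03)).astype(np.uint8)
    X=P[m&(z>.007)&(z<.018)][:,:2].astype(np.float32)
    r=cv2.minAreaRect(X); print(n,"rect",r,len(X))
    # robust: maximise number inside minus: fit rectangle model via silhouette
    A=P[m][:,:3]; inside=(A[:,2]>.007)&(A[:,2]<.03); out=(A[:,2]<.004)
    def cost(p):
        c,s=np.cos(p[2]),np.sin(p[2]); d_=A[:,:2]-p[:2]; x=d_[:,0]*c+d_[:,1]*s; y=-d_[:,0]*s+d_[:,1]*c
        sd=np.maximum(np.abs(x+.02)-.13,np.abs(y)-.048)
        i=1/(1+np.exp(sd/.0015)); return np.sum(inside*(1-i)+out*i)
    from scipy.optimize import minimize
    b=min((minimize(cost,[.55,-.245,np.radians(a)],method="Nelder-Mead",options=dict(initial_simplex=np.array([.55,-.245,np.radians(a)])+np.array([[0,0,0],[.01,0,0],[0,.01,0],[0,0,.05]]))) for a in(5,12,20)),key=lambda r:r.fun)
    p=b.x; print(n,"fit",np.round(p,4),np.degrees(p[2]),b.fun)
    c,s=np.cos(p[2]),np.sin(p[2]); B=P[m]; d_=B[:,:2]-p[:2]; L=np.c_[d_[:,0]*c+d_[:,1]*s,-d_[:,0]*s+d_[:,1]*c,B[:,2]]
    g=L[(L[:,2]>.0305)&(L[:,2]<.042)&(L[:,0]<-.055)&(abs(L[:,1])<.036)]
    print(n,"ring local",len(g),g.min(0),g.max(0), "circ",cv2.minEnclosingCircle(g[:,:2].astype(np.float32)))
    h=L[(L[:,2]>.07)&(L[:,0]>.01)]; print("handle y",np.median(h,0),h.max(0)); h=L[(L[:,2]>.09)&(L[:,0]<.005)]; print("bar",h.min(0),h.max(0))
I=np.load("top.npz")["I"]; J=np.load("side.npz")["I"]
a=cv2.resize(I[140:290,90:450],None,fx=2.2,fy=2.2); b=cv2.resize(J[110:260,180:400],None,fx=2,fy=2)
o=np.zeros((a.shape[0]+0,a.shape[1],3),np.uint8); o=np.zeros((600,800,3),np.uint8); 
a=cv2.resize(a,(700,292)); o[:292,:700]=a; o[295:595,:440]=b
cv2.imwrite("pics/v1.png",o[...,::-1])
E
```

```text
top bench z 0.0004658814394029598 plate z 0.012486068634087744
top rect ((0.536525547504425, -0.24980378150939941), (0.32685279846191406, 0.21870750188827515), 0.12361736595630646) 1720
top fit [ 0.5558 -0.2468  0.2586] 14.817130053720238 259.9197104442108
top ring local 175 [-0.12384302 -0.03090627  0.03050394] [-0.06322776  0.03083917  0.04101861] circ ((-0.09328515082597733, 0.0004001857596449554), 0.031779203563928604)
handle y [0.03683072 0.00158701 0.12068515] [0.05773777 0.01264286 0.15328768]
bar [-0.03253011 -0.03208184  0.09066306] [-0.00434934  0.03424761  0.11393999]
side bench z 0.00021502382682392351 plate z 0.01249586993022278
side rect ((0.533345103263855, -0.2521834373474121), (0.2598336935043335, 0.10036710649728775), 14.484108924865723) 1065
side fit [ 0.5521 -0.2482  0.2552] 14.62224241200943 175.69049527532553
side ring local 118 [-0.12121926 -0.03178858  0.03054038] [-0.0603345   0.03247768  0.03934484] circ ((-0.09078872203826904, -0.0003775171935558319), 0.03344652056694031)
handle y [0.04016442 0.0091524  0.11690606] [0.05816439 0.01663427 0.14627212]
bar [-0.03045994 -0.03006628  0.09046381] [-0.0031521   0.03514995  0.11238623]
```

View pics/v1.png

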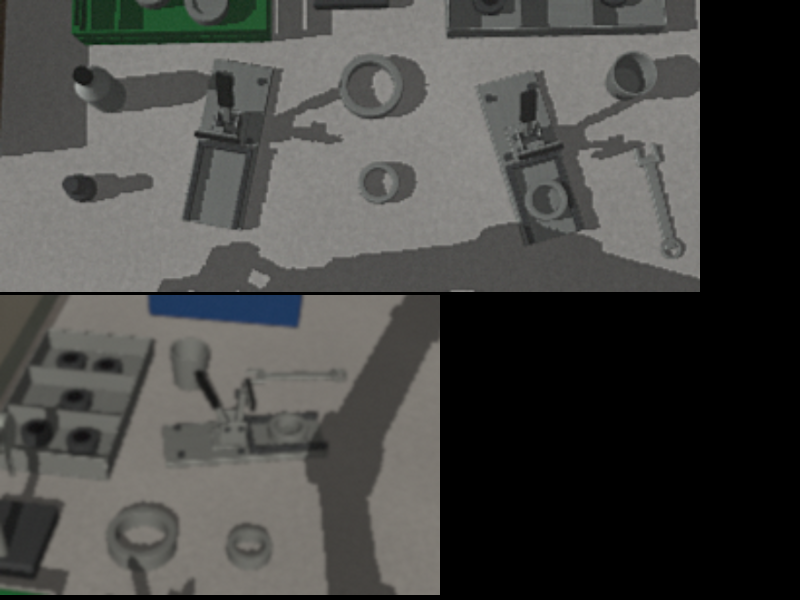

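The fixture holding the ring is the right one, at about (0.554, -0.2475) with yaw 14.7°. The ring is about 27 mm short of home, and both handles are open. In the picture the ring sits at about (547,200) and its handle at (527,105). Next I work out the transit.

```bash
cat >> h.py <<'E'
FX=np.array([.554,-.2475]); YAW=14.7
def W(x,y,z):
    c,s=np.cos(np.radians(YAW)),np.sin(np.radians(YAW)); return np.array([FX[0]+c*x-s*y,FX[1]+s*x+c*y,z])
def rows(pts,yaw=None,p0=None,r0=None):
    o=env.get_obs(); p0=o["tool_pos"] if p0 is None else p0; Rm=R.from_euler('xyz',o["tool_rot"],degrees=True).as_matrix()
    for p in pts: print(np.round(Rm.T@(np.array(p)-p0),3).tolist(),end=' ')
    if yaw is not None: print("turn",np.radians(-(yaw-o["tool_rot"][2])))
E
python3 - <<'E'
from h import *
o=env.get_obs(); A=o["tool_pos"]; wp=[A,[.45,.30,.23],[.50,0,.23],W(-.1445,0,.23)]
from scipy.interpolate import interp1d
f=interp1d([0,6,12,18],np.array(wp),axis=0)
rows(f(np.arange(1,19)),14.7); print(W(-.1445,0,.23))
E
```

```text
[-0.045, -0.03, 0.0] [-0.09, -0.06, 0.0] [-0.135, -0.091, 0.0] [-0.18, -0.121, 0.0] [-0.225, -0.151, 0.0] [-0.27, -0.181, 0.001] [-0.299, -0.222, 0.001] [-0.329, -0.263, 0.001] [-0.359, -0.304, 0.001] [-0.388, -0.346, 0.001] [-0.418, -0.387, 0.001] [-0.448, -0.428, 0.001] [-0.456, -0.476, 0.001] [-0.464, -0.525, 0.001] [-0.473, -0.574, 0.001] [-0.481, -0.623, 0.001] [-0.489, -0.672, 0.001] [-0.497, -0.72, 0.001] turn 2.424259130339521
[ 0.41422981 -0.28416802  0.23      ]
```

Call:
move_arm([
  [[-0.045,-0.03,0],0.13],
  [[-0.09,-0.06,0],0.27],
  [[-0.135,-0.091,0],0.4],
  [[-0.18,-0.121,0],0.54],
  [[-0.225,-0.151,0],0.67],
  [[-0.27,-0.181,0],0.81],
  [[-0.299,-0.222,0],0.94],
  [[-0.329,-0.263,0],1.08],
  [[-0.359,-0.304,0],1.21],
  [[-0.388,-0.346,0],1.35],
  [[-0.418,-0.387,0],1.48],
  [[-0.448,-0.428,0],1.62],
  [[-0.456,-0.476,0],1.75],
  [[-0.464,-0.525,0],1.89],
  [[-0.473,-0.574,0],2.02],
  [[-0.481,-0.623,0],2.16],
  [[-0.489,-0.672,0],2.29],
  [[-0.497,-0.72,0],2.424],
  [[-0.497,-0.72,0],2.424],
  [[-0.497,-0.72,0],2.424],
], hand=1, squeeze=20)

```text
time_s: 3.8
tool_pos: [0.4143, -0.2831, 0.2305]
tool_rot: [-180.0, -0.0, 14.8]
force: [0.5, 0.1, 0.4]
grip_width: 0.0005
```

```bash
python3 - <<'E'
from h import *
o=env.get_obs(); print(o["time_s"],o["tool_pos"],o["tool_rot"],o["grip_width"],o["force"],o["qpos"])
K,T=cam("wrist"); I,D=env.read_camera("wrist"); P=cloud(K,T,D)
M=env.calibration("wrist")["mount"]; print(np.round(M,3))
np.savez("w1.npz",I=I,D=D,K=K,T=T)
# fingers: points within tool frame near the tip
To=np.linalg.inv(T@np.linalg.inv(np.array(M))); L=P@To[:3,:3].T+To[:3,3]; m=(D>0)&(D<.2)&(L[...,2]<.02)&(L[...,2]>-.03); f=L[m]; print("finger",len(f),f.min(0) if len(f) else 0,f.max(0) if len(f) else 0)
J=I.copy()
for p in [W(x,y,.012) for x in(-.15,.11) for y in(-.048,.048)]+[W(-.065,0,.012),W(.038,0,.123)]:
    u=proj(K,T,p)[0]; cv2.circle(J,(int(u[0]),int(u[1])),4,(255,0,0),-1); print(u)
cv2.imwrite("pics/w1.png",J[...,::-1])
E
```

```text
3.8 [ 0.41430744 -0.28307346  0.23053423] [-1.79962213e+02 -2.72550064e-02  1.47604306e+01] 0.0005369202780224947 [0.47528147 0.11099261 0.36327951] [-13.20690438  -1.24565728  44.47177362 105.0833612    0.85276957
  75.81537562 -44.19056681]
[[-0.001  0.959  0.282  0.076]
 [ 1.     0.001 -0.     0.   ]
 [-0.     0.282 -0.959 -0.156]
 [ 0.     0.     0.     1.   ]]
finger 1170 [-0.00122043 -0.00893874 -0.02999728] [0.01034149 0.00925816 0.00661859]
[321.01476056 188.60226729]
[237.27816317 188.57399389]
[331.26092842 -86.25359638]
[227.6352685  -86.26720037]
[279.22996846 111.11872874]
[279.84402084 -51.51435093]
```

View pics/w1.png

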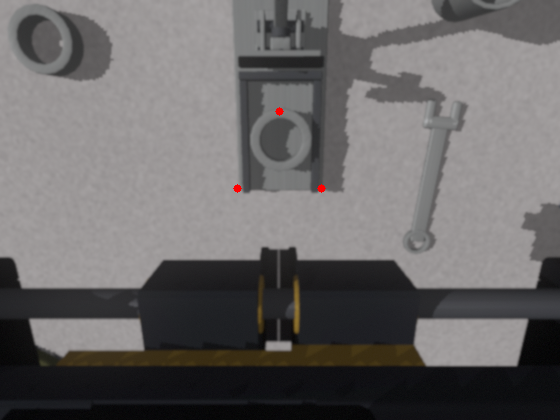

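The wrist view agrees with the fit to about 2 mm: the plate end is at row 191, the ring at (282,138) and the fingers are closed. I shift slightly for that and go down into the lane behind the ring.

Call:
move_arm([
  [[-0.002,0.002,0.04],0],
  [[-0.002,0.002,0.09],0],
  [[-0.002,0.002,0.14],0],
  [[-0.002,0.002,0.17],0],
  [[-0.002,0.002,0.19],0],
  [[-0.002,0.002,0.2],0],
  [[-0.002,0.002,0.2045],0],
  [[-0.002,0.002,0.2045],0],
  [[-0.002,0.002,0.2045],0],
])

```text
time_s: 4.97
tool_pos: [0.4133, -0.2863, 0.0268]
tool_rot: [180.0, -0.1, 14.7]
force: [0.6, 0.1, 0.1]
grip_width: 0.0002
```

Call:
move_arm([
  [[0.004,0,0],0],
  [[0.008,0,0],0],
  [[0.012,0,0],0],
  [[0.016,0,0],0],
  [[0.02,0,0],0],
  [[0.024,0,0],0],
  [[0.027,0,0],0],
  [[0.029,0,0],0],
  [[0.03,0,0],0],
  [[0.03,0,0],0],
  [[0.03,0,0],0],
])

```text
time_s: 6.35
tool_pos: [0.4407, -0.2781, 0.0258]
tool_rot: [-179.9, 0.1, 14.7]
force: [-5.7, 1.2, 4.3]
grip_width: 0.0005
```

```bash
python3 - <<'E'
from h import *
o=env.get_obs(); print(o["time_s"],o["tool_pos"],o["tool_rot"],o["force"])
K,T=cam("wrist"); I,D=env.read_camera("wrist"); cv2.imwrite("pics/w2.png",I[...,::-1])
E
```

```text
6.35 [ 0.44067204 -0.27810689  0.02582843] [-1.79900554e+02  9.45313244e-02  1.47073231e+01] [-5.723224    1.21180831  4.32896562]
```

View pics/w2.png

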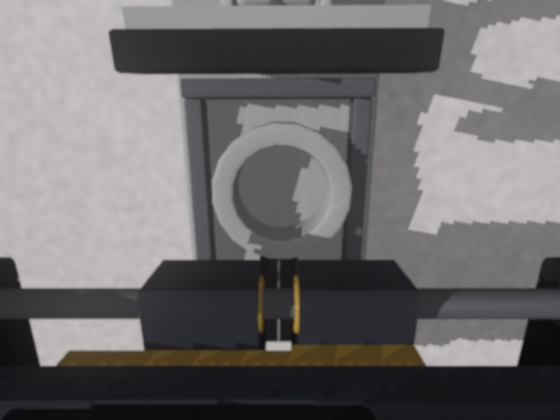

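The fingers touch the ring at about 6 N. Its front edge is at row 123 and the stop at row 97, so it has roughly 8 to 12 mm to go. I keep pushing gently and watch the force.

Call:
move_arm([
  [[0.002,0,0],0],
  [[0.004,0,0],0],
  [[0.006,0,0],0],
  [[0.007,0,0],0],
  [[0.007,0,0],0],
])

```text
time_s: 7.02
tool_pos: [0.4465, -0.2762, 0.0257]
tool_rot: [-179.8, 0.2, 14.7]
force: [-7.4, 1.3, 5.7]
grip_width: 0.0006
```

Call:
move_arm([
  [[0.001,0,0],0],
  [[0.002,0,0],0],
  [[0.002,0,0],0],
])

```text
time_s: 7.4
tool_pos: [0.4483, -0.2756, 0.0257]
tool_rot: [-179.8, 0.2, 14.7]
force: [-7.5, 1.0, 6.9]
grip_width: 0.0002
```

Call:
move_arm([
  [[0.001,0,0],0],
  [[0.001,0,0],0],
])

```text
time_s: 7.65
tool_pos: [0.4491, -0.2753, 0.0257]
tool_rot: [-179.8, 0.2, 14.7]
force: [-9.2, 1.8, 6.8]
grip_width: 0.0003
```

Call:
move_arm([
  [[0.001,0,-0.0005],0],
  [[0.002,0,-0.0005],0],
  [[0.002,0,-0.0005],0],
])

```text
time_s: 8.02
tool_pos: [0.4505, -0.2749, 0.0258]
tool_rot: [-179.8, 0.3, 14.7]
force: [-9.0, 0.7, 5.7]
grip_width: 0.0002
```

Call:
move_arm([
  [[0.001,0,0],0],
  [[0.002,0,0],0],
  [[0.002,0,0],0],
])

```text
time_s: 8.4
tool_pos: [0.4507, -0.2749, 0.0257]
tool_rot: [-179.7, 0.4, 14.7]
force: [-12.1, 0.2, 8.9]
grip_width: 0.0003
```

```bash
python3 - <<'E'
from h import *
o=env.get_obs(); print(o["time_s"],o["tool_pos"],o["force"])
K,T=cam("wrist"); I,D=env.read_camera("wrist"); cv2.imwrite("pics/w3.png",I[...,::-1])
E
```

```text
8.4 [ 0.4506764  -0.27490184  0.02570149] [-12.07562595   0.19031491   8.90047627]
```

View pics/w3.png

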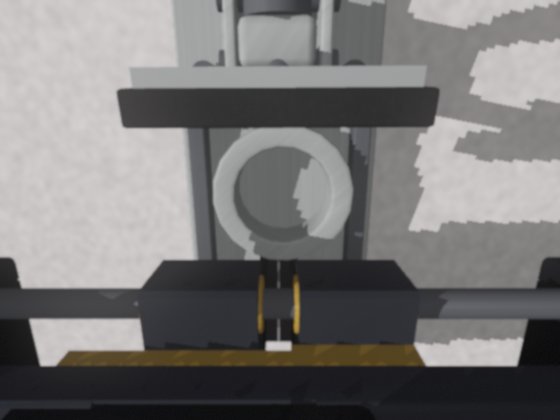

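Call:
move_arm([
  [[0.001,0,0],0],
  [[0.002,0,0],0],
  [[0.003,0,0],0],
  [[0.003,0,0],0],
  [[0.003,0,0],0],
])

```text
time_s: 9.07
tool_pos: [0.4509, -0.2749, 0.0256]
tool_rot: [-179.6, 0.7, 14.6]
force: [-19.2, 0.0, 14.7]
grip_width: 0.0007
```

Call:
move_arm([
  [[0.002,0,0],0],
  [[0.003,0,0],0],
  [[0.004,0,0],0],
  [[0.004,0,0],0],
  [[0.004,0,0],0],
])

```text
time_s: 9.7
tool_pos: [0.4511, -0.2748, 0.0255]
tool_rot: [-179.5, 1.0, 14.5]
force: [-28.5, 0.4, 22.1]
grip_width: 0.0002
```

The tool has stalled while the force rose to 28 N, so the ring is against the stop. I back off along the lane and then go up.

Call:
move_arm([
  [[-0.006,0,0],0],
  [[-0.014,0,0],0],
  [[-0.024,0,0],0],
  [[-0.034,0,0],0],
  [[-0.034,0,-0.03],0],
  [[-0.034,0,-0.07],0],
  [[-0.034,0,-0.12],0],
  [[-0.034,0,-0.17],0],
  [[-0.034,0,-0.2],0],
  [[-0.034,0,-0.2],0],
  [[-0.034,0,-0.2],0],
])

```text
time_s: 11.08
tool_pos: [0.4287, -0.2815, 0.2257]
tool_rot: [-180.0, 0.0, 14.7]
force: [-0.5, 0.1, -0.2]
grip_width: 0.0005
```

```bash
python3 - <<'E'
from h import *
o=env.get_obs(); print(o["time_s"],o["tool_pos"],o["tool_rot"],o["force"])
K,T=cam("wrist"); I,D=env.read_camera("wrist"); P=cloud(K,T,D); np.savez("w4.npz",I=I,D=D,K=K,T=T)
m=(D>.1)&(P[...,0]>.37)&(P[...,0]<.70)&(P[...,1]>-.36)&(P[...,1]<-.14); B=P[m]
FX=np.array([.5525,-.2492]); c,s=np.cos(np.radians(14.7)),np.sin(np.radians(14.7)); d=B[:,:2]-FX
L=np.c_[d[:,0]*c+d[:,1]*s,-d[:,0]*s+d[:,1]*c,B[:,2]]
pl=L[(L[:,2]>.006)&(L[:,2]<.028)&(L[:,0]<-.04)]; print("plate x min",np.percentile(pl[:,0],.5),"y",np.percentile(pl[:,1],[.5,99.5]),"z",np.median(pl[:,2]))
g=L[(L[:,2]>.030)&(L[:,2]<.040)&(L[:,0]<-.036)&(abs(L[:,1])<.036)]; print("ring",cv2.minEnclosingCircle(g[:,:2].astype(np.float32)),np.percentile(g,[1,99],axis=0),g[:,2].mean(),g[:,2].std())
st=L[(L[:,2]>.0245)&(L[:,2]<.030)&(L[:,0]>-.045)&(L[:,0]<-.02)]; print("stop",len(st),st.min(0) if len(st) else 0)
h=L[(L[:,2]>.07)&(L[:,0]>.01)]; print("handle",len(h),np.median(h,0) if len(h) else 0, h.max(0) if len(h) else 0)
cv2.imwrite("pics/w4.png",I[...,::-1])
E
```

```text
11.075 [ 0.4287045  -0.28147227  0.22570593] [-1.79952542e+02  1.60177942e-02  1.47207936e+01] [-0.47623802  0.14112945 -0.24010669]
plate x min -0.14958458326939045 y [-0.04733367  0.04750155] z 0.01383774017406833
ring ((-0.0650402307510376, -0.0013732373481616378), 0.03193618357181549) [[-0.09457248 -0.03170473  0.03193588]
 [-0.03683391  0.02879299  0.03717783]] 0.03523193799208239 0.000989207124913179
stop 691 [-0.04414769 -0.04159708  0.02450081]
handle 719 [0.02385961 0.00034155 0.09233547] [0.02961441 0.01250062 0.10433954]
```

View pics/w4.png

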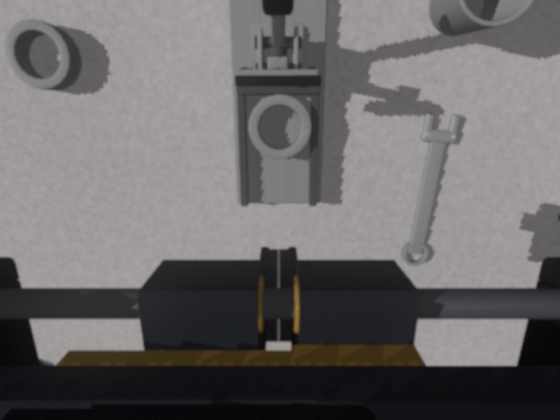

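Ring centre measures -0.065 local, which is home. The plate edges confirm the frame at (0.5525, -0.2492), yaw 14.7°. I now go over the bar and down, to stand the fingertips in front of the handle's upper face.

Call:
move_arm([
  [[0.04,0,0],0],
  [[0.09,0,0],0],
  [[0.13,0,0],0],
  [[0.14,0,0],0],
  [[0.14,0,0.03],0],
  [[0.14,0,0.06],0],
  [[0.14,0,0.085],0],
  [[0.14,0,0.096],0],
  [[0.14,0,0.096],0],
  [[0.14,0,0.096],0],
])

```text
time_s: 12.38
tool_pos: [0.5649, -0.2468, 0.1316]
tool_rot: [179.9, -0.1, 14.7]
force: [0.7, 0.1, 0.2]
grip_width: 0.0005
```

```bash
python3 - <<'E'
from h import *
o=env.get_obs(); print(o["time_s"],o["tool_pos"],o["tool_rot"],o["force"])
p=o["tool_pos"]; d=p[:2]-[.5525,-.2492]; c,s=np.cos(np.radians(14.7)),np.sin(np.radians(14.7)); print("local",d[0]*c+d[1]*s,-d[0]*s+d[1]*c)
K,T=cam("side"); I,D=env.read_camera("side"); cv2.imwrite("pics/s5.png",cv2.resize(I[80:220,200:380],None,fx=4,fy=4)[...,::-1])
E
```

```text
12.375 [ 0.56491968 -0.24680053  0.13160874] [ 1.79949923e+02 -7.95295605e-02  1.46937312e+01] [0.67599111 0.08622883 0.23401531]
local 0.012622042162921253 -0.0008306645959987413
```

View pics/s5.png

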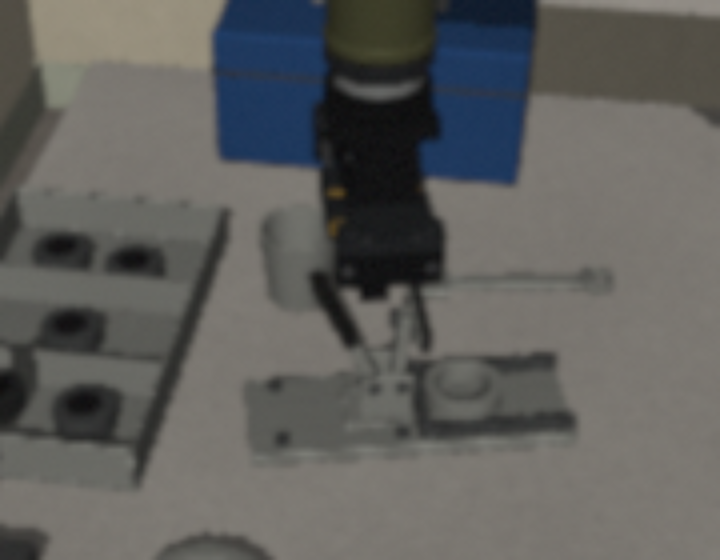

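The fingertips at (373,295) stand between the handle (318–355, 275–345) and the upright bar (422,320). The ring is home and the force is about zero. I push the handle along its arc.

Call:
move_arm([
  [[0.01,0,0.001],0],
  [[0.018,0,0.001],0],
  [[0.021,0,0.002],0],
  [[0.0245,0,0.004],0],
  [[0.0275,0,0.0055],0],
  [[0.0305,0,0.0075],0],
  [[0.0335,0,0.0095],0],
  [[0.0365,0,0.0115],0],
])

```text
time_s: 13.42
tool_pos: [0.5999, -0.237, 0.119]
tool_rot: [-180.0, 0.0, 14.7]
force: [-4.2, 0.9, 3.4]
grip_width: 0.0005
```

Call:
move_arm([
  [[0.0027,0,0.0022],0],
  [[0.0053,0,0.0045],0],
  [[0.0078,0,0.007],0],
  [[0.0103,0,0.0094],0],
  [[0.0126,0,0.012],0],
  [[0.0148,0,0.0147],0],
  [[0.0168,0,0.0175],0],
  [[0.0189,0,0.0204],0],
  [[0.0206,0,0.0235],0],
  [[0.0224,0,0.0265],0],
  [[0.0239,0,0.0296],0],
  [[0.0254,0,0.0327],0],
  [[0.0254,0,0.0327],0],
])

```text
time_s: 15.05
tool_pos: [0.6243, -0.2304, 0.086]
tool_rot: [-180.0, 0.0, 14.7]
force: [-0.9, -0.2, -0.0]
grip_width: 0.0004
```

```bash
python3 - <<'E'
from h import *
o=env.get_obs(); print(o["time_s"],o["tool_pos"],o["tool_rot"],o["force"])
I,D=env.read_camera("side"); cv2.imwrite("pics/s6.png",cv2.resize(I[80:220,200:380],None,fx=4,fy=4)[...,::-1])
E
```

```text
15.05 [ 0.62430383 -0.23035129  0.08597964] [-1.79981537e+02  2.10136240e-02  1.47190860e+01] [-0.90158057 -0.22892016 -0.01974842]
```

View pics/s6.png

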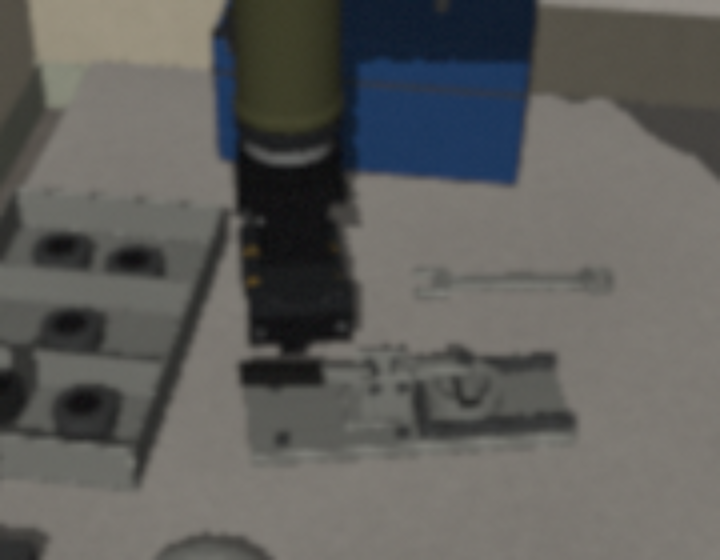

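The handle has snapped level at (282,372), the bar lies on the ring at (462,385), and the tool force is about zero. I retract and check.

Call:
move_arm([
  [[-0.002,0,-0.02],0],
  [[-0.002,0,-0.06],0],
  [[-0.002,0,-0.11],0],
  [[-0.002,0,-0.15],0],
  [[-0.05,0,-0.15],0],
  [[-0.1,0,-0.15],0],
  [[-0.15,0,-0.15],0],
  [[-0.15,0,-0.15],0],
  [[-0.15,0,-0.15],0],
])

```text
time_s: 16.23
tool_pos: [0.48, -0.2686, 0.2378]
tool_rot: [180.0, -0.2, 14.7]
force: [0.2, 0.7, 0.6]
grip_width: 0.0006
```

```bash
python3 - <<'E'
from h import *
o=env.get_obs(); print(o["time_s"],o["tool_pos"],o["force"])
K,T=cam("top"); I,D=env.read_camera("top"); P=cloud(K,T,D); P0=cloud(K,T,np.load("top.npz")["D"])
I0=np.load("top.npz")["I"]
for q in("spare_ring","big_ring","mandrel","pin_cup","spanner","idle_handle"):
    d=env.cut_out("top",q)
    if d: m=d[0]["region"]&(D>0); print(q,round(d[0]["conf"],2),np.round(np.median(P[m],0),3))
K,T=cam("wrist"); J,D=env.read_camera("wrist"); P=cloud(K,T,D); d=P[...,:2]-[.5525,-.2492]; c,s=np.cos(np.radians(14.7)),np.sin(np.radians(14.7))
L=np.dstack([d[...,0]*c+d[...,1]*s,-d[...,0]*s+d[...,1]*c,P[...,2]])[D>.1]
g=L[(L[:,2]>.030)&(L[:,2]<.039)&(L[:,0]<-.036)&(abs(L[:,1])<.036)]; print("ring+shoe",cv2.minEnclosingCircle(g[:,:2].astype(np.float32)))
h=L[(L[:,0]>.045)&(L[:,0]<.12)&(abs(L[:,1])<.012)&(L[:,2]>.03)]; print("handle",len(h),h.min(0) if len(h) else 0,h.max(0) if len(h) else 0,np.polyfit(h[:,0],h[:,2],1) if len(h)>5 else 0)
o=np.zeros((560,800,3),np.uint8); o[:330,:792]=cv2.resize(I[140:290,90:450],(792,330)); o[335:560,:300]=cv2.resize(J,(300,225)); cv2.imwrite("pics/f7.png",o[...,::-1])
E
```

```text
16.225 [ 0.48004638 -0.26856818  0.23778211] [0.20240843 0.68354365 0.55367251]
spare_ring 0.55 [ 0.675 -0.402  0.065]
big_ring 0.58 [ 0.651 -0.007  0.03 ]
mandrel 0.49 [0.495 0.436 0.038]
pin_cup 0.67 [ 0.674 -0.397  0.06 ]
spanner 0.68 [ 0.628 -0.227  0.06 ]
idle_handle 0.68 [0.62  0.208 0.114]
ring+shoe ((-0.06521888077259064, -0.0013914783485233784), 0.03207146003842354)
handle 1625 [ 0.04500698 -0.01119155  0.05410592] [0.09593961 0.01198155 0.06570289] [0.10083106 0.05334793]
```

View pics/f7.png

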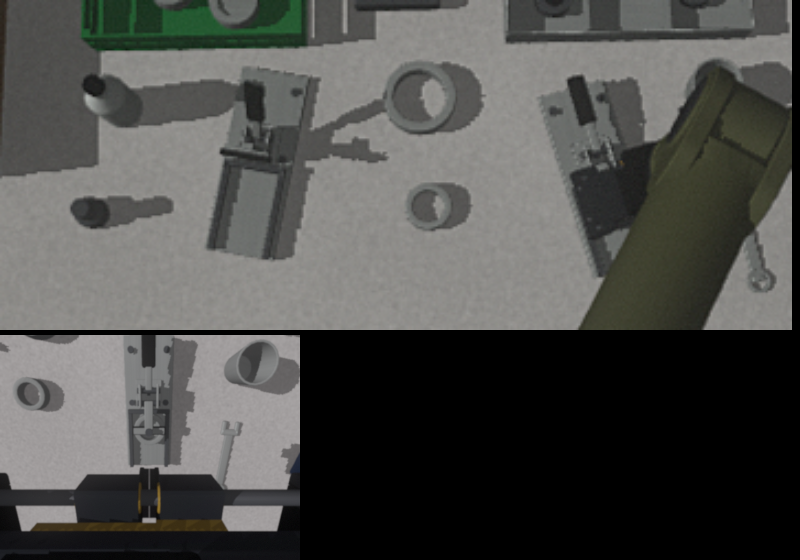

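The handle slope is 0.10, or about 5.8° above level, which is the locked angle. The ring measures -0.065, the idle handle is open, and every bystander I can see is in place. I hand the job in.

```bash
python3 -c "
from cell import env
print(env.sign_off())"
```

```text
the job is handed in; nothing more can be done
None
```

The ring is pushed home and its clamp is locked. I handed the job in at about 16 s of the 48 s allowed; the hand-in reports no verdict.

**What I did**
- The ring was in the right-hand fixture, at about (0.5525, -0.249) with yaw 14.7°. I pushed it home with closed fingertips until the tool stalled at 28 N against the stop.
- I then pushed the handle along its arc until it snapped over, and retracted clear.

**Last checks**
- **Ring:** its centre is at x ≈ -0.065 m in the fixture frame, which is home.
- **Handle:** it lies about 5.8° above level, against 5° when locked.
- **Bar:** it lies across the ring in the picture. I could not measure the shoe's force on the ring.
- **Tool:** free, with under 1 N on it.
- **Empty fixture:** its handle is still open and where it was.
- **Bystanders:** the big ring and mandrel measured within 4 mm of their first readings. The spare ring, bottle, spanner and cup look in place in the pictures.

**Checks that disagreed**
- In the last top picture the arm hid part of the cup and spanner. The network's "spare_ring" and "spanner" hits there were wrong: they fell on the cup and the locked handle.
- During the push the tool also felt an upward force, up to 22 N at the stop. It did not visibly disturb the ring.

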